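# Hold the gift-box tying jig open at the size mark

## Task

Get the gift-box tying jig ready for the next box: first free its sliding jaw by turning the red clamp knob anticlockwise (seen from above), a quarter turn to its stop, while the jaw is still home. Then take the jaw at its black handle and pull it out against its spring until the red pointer lines up with the black line on the yellow rider, and keep holding it there: the job finishes with the gripper still holding the jaw at the mark. Leave the yellow rider where it is set and do not disturb the other things on the counter.

Things in the scene. Friction and masses are not known exactly. Their poses are not given: they have to be found in the camera images.
- box_jig: The jig, fixed to the counter: pale wooden plate 240 x 138 x 12 mm, aluminium fence at its +x end. Origin on the counter under the slide's centre line (plate spans x -125 to 115, y -60 to 78 mm). Its x axis runs along the slide toward the fence; the jaw pulls out along -x. z up. Fence and jaw plate reach 52 mm up; all else round knob and handle is below 27 mm
- jaw: The sliding jaw: aluminium slide with an upright jaw plate at the fence end and a black handle at the other. Origin and axes coincide with the jig's when home; it pulls out along the jig's -x, up to 80 mm. A spring pulls it home (4 N at home, 8 N at 70 mm), so it runs back when let go. While the knob is locked it can move only 1 or 2 mm
- handle_grip (a point): Middle of the black handle, an upright bar 14 mm thick along the jig's x, 40 mm wide along its y, from 24 to 60 mm above the counter; the point is 48 mm up (x -20, y 0 mm in the jig's frame when home). Between handle and jaw plate 70 mm are free; nothing in front of it is higher than 27 mm
- pointer_tip (a point): Tip of the red pointer that sticks out of the slide toward the jig's -y, 40 mm on the fence side of the handle's middle; moves with the jaw
- rider_mark (a point): Middle of the black line on top of the yellow rider (10 x 14 x 10 mm), a tab set on the scale rail beside the slide, 26 mm above the counter. The pointer is at the mark when pointer_tip and rider_mark have the same x in the jig's frame
- rider (a joint): Where the rider is set on the scale, m: the distance the jaw must be pulled out from home to bring the pointer to the mark (0.038 to 0.072). It stays by friction
- knob_grip (a point): On the axis (vertical) of the red clamp knob, 47 mm above the counter, at x 35, y 60 mm in the jig's frame. The knob's grip is an upright bar 10 mm thick, 32 mm long, from about 26 to 60 mm above the counter. At joint value 0 the bar's length lies along the jig's y. Under it a brass D-shaped disc, 36 mm across, blocks the dark lug of the jaw until its flat faces the slide
- clamp_knob (a joint): Angle of the clamp knob, rad, growing anticlockwise seen from above: 0 locked, jaw free above about 1.15, stop at 1.57. It starts between 0 and 0.15. Friction 0.05 N m; it stays where it is left
- gift_box: Bystander: dark brown gift box with a gold ribbon, 72 x 74 x 42 mm; origin under its centre
- bell: Bystander: counter bell, 70 mm across, 44 mm high; origin under its centre
- pen: Bystander: blue ball pen, 137 mm long, 10 mm thick, lying along its x; origin under its middle
- price_card: Bystander: folded white price card 36 x 64 x 34 mm; origin under its centre
- tape: Bystander: roll of brown tape, 88 mm across, 24 mm high, lying flat; origin under its centre
- ribbon_tin: Furniture to keep clear of: brown tin of chocolates, 170 x 125 mm, walls 55 mm high, origin under its centre; its raised lid stands over its far half, 0.21 m high. The black showcase cabinet with its drawer stands behind the jig

How it is judged (in metres and radians):
On the way:
1. the clamp knob is turned free while the jaw is still home (value of joint clamp_knob above 1.15 rad and distance between jaw and box_jig below 0.015 m), for 0.2 s.
At the end, for the whole second after the job is handed in: The red pointer is within 5 mm of the black line on the yellow rider, along the slide, and still (under 10 mm/s), held there by the gripper's fingers on the jaw (its black handle) (at least 2 N), with the clamp knob still turned free (over 1.15 rad) (x of pointer_tip in the frame of rider_mark between -0.005 and 0.005 m and value of joint clamp_knob above 1.15 rad and linear speed of jaw below 0.01 m/s and contact force between the fingers and jaw above 2 N); the arm keeps its last pose, push and grip.
It fails at once if the yellow rider is shifted from its setting (over 4 mm) (distance of rider_mark from where it was at the start of the episode above 0.004 m).
It fails at once if a bystander is moved (over 15 mm) (distance of any of gift_box, bell, pen, price_card, tape from where it was at the start of the episode above 0.015 m).
It also fails if it takes over 45 s, if anything falls off the work surface, if the arm or the gripper's body presses on something with over 40 N, if the wrist force passes 120 N, or if a joint passes its speed limit or range.

## Robot

A 6-joint arm with a two-finger parallel gripper is mounted at the origin on a cart in front of the work surface, level with it; the furniture and walls round the work are solid. World frame = base frame: x ahead of the robot, y to its left, z up, the work surface at z = 0. Lengths are in mm, angles in degrees, forces in N, time in s.
With the tool pointing down it reaches from about 350 to 850 mm from the base axis. Payload 8.1 kg.
Tool frame: the origin (TCP) lies midway between the tips of the shut fingers; the grasp point (between the pads) lies grip_depth behind it (grip_depth is the distance from the TCP to the grasp point, in mm); z points along the fingers, y is the line along which they close (so a half turn about z gives the same grasp; the last joint's range is limited). The gripper opens to 85 mm and grips with 20 to 120 N. Pads are 22 mm wide; open, the fingers measure 114 mm over their backs; the gripper's body (76 mm by 85 mm) begins 54 mm behind the grasp point. The pads swing forward as they close: fully open they stand 13 mm farther back than shut.
Start: joints at [-78.862, 7.471, 85.268, -0, 87.261, -4.893], TCP at [165.718, -576.665, 231.292] pointing down, gripper open.
Joint ranges: [-169.43, 169.43], [-51.17, 129.36], [1.28, 143.12], [-76.62, 256.62], [0, 156.53], [-152.29, 152.29]. Speed limits (degrees/s): [136.94, 136.94, 159.86, 180, 180, 180].

## Interface

Orientations are given as [roll, pitch, yaw] about the fixed x, y, z axes, in that order (R = Rz(yaw) Ry(pitch) Rx(roll)).
In Python, from bench import sense, snapshot, hand_in, grip_depth gives the robot as it stands. The module is installed in compiled form; this text tells all that it offers.
- The arm moves only by the tool apply_moves, never from a script. Its argument "series" is text: rows parted by semicolons, each of 5 numbers parted by spaces: the shift along the tool's x, y, z each as a share of 0.3 m, from -1 to 1, then the turn about the tool's z as a share of 2 rad, from -1 to 1, then the gripper's target within -1 to 1 (shut at 1, half-way at 0, fully open at -1). In form: tx ty tz twist gripper; .... A call has 1 to 5 rows; each row shifts and turns the commanded pose from where the row before left it, along the tool's axes as they then stand; what a row does not reach is not made up. A row lasts 1/12 s, in which the tool goes at most 41.7 mm and 7.16 degrees, less where a joint would pass 70% of its speed; a pose out of reach is approached as far as the arm can. A call with a number of a shift or a turn outside -1 to 1 is refused whole. A call with a gripper value outside its range is refused whole. The fingers move at their own pace and stop on an object; "squeeze" is the grip in N (left out, the last holds). Time passes only in rows, so rows that do not move let the fingers close. It gives the time, the measured TCP pose, the force, the opening and the grip force at its end, in the units of the state.
- sense(): the state, without advancing time (a new reading comes with each control period).
- snapshot(name): name is "scene" or "top" or "wrist"; returns a dict with "frame" (400x640x3 uint8, blue, green, red), "depth" (400x640 float32, mm along the optical axis (not along the pixel's ray), 0 where there is no reading), "intrinsics" (3x3 intrinsics, pixels), "extrinsics" (4x4, takes a point from camera to world coordinates); the wrist camera has in their place "tool_from_camera" (4x4, takes a point from camera to tool coordinates, whose origin is the TCP and whose axes are the flange's). Camera axes: x right, y down, z forward; pixel columns grow to the right and rows downward; lengths in mm; the calibration is good to about 2 mm. A picture is of the moment at which its call begins: read the wrist's pose just before it.
- hand_in(): hands the job in; it is judged then, once.
The state is a dict: "time": time; "joint_pos": joint angles; "qd": joint speeds; "joint_efforts": joint torques, N m; "tool_pos": TCP position; "tcp_rot": TCP orientation; "ft_force": force on the tool from outside, world axes, zero at the start; "wrist_torque": the same for the moment, N m; "finger_gap": finger opening in mm; "grip_force": force on a finger pad.
Only numpy, scipy, OpenCV 4.12 (cv2) and the standard library are available. Lean on these libraries where they do the work, as an engineer would, in place of code of your own. Each camera call takes 0.05 s, during which the arm holds its last target. There are 200 camera calls.

## Working session

There is one attempt and no reset: what is moved stays moved. The work goes in short steps, Python scripts to look and compute and a tool call to move; the robot and the scene stay as the last step left them, time stands still between calls to the robot, and variables do not carry over. Pictures are saved under pics/ and viewed, at most 10 in all, crops included, and the job is handed in when it is done.

Besides the shell and the picture viewer there is one more tool, called after "Emit:" as name(argument=value, ...), one argument or row to a line, values as JSON. apply_moves: Moves the arm, as the interface text tells. Its arguments: {"type":"object","properties":{"series":{"type":"string"},"squeeze":{"type":"number"}},"required":["series"]}

```bash
mkdir -p pics; cat > h.py <<'E'
import numpy as np,cv2
from bench import sense,snapshot,grip_depth
def pix(s,u,v,z):
    K=s["intrinsics"];T=s["extrinsics"]
    d=T[:3,:3]@np.linalg.solve(K,[u,v,1.]);o=T[:3,3]
    return o+d*(z-o[2])/d[2]
def pts(s):
    K=s["intrinsics"];T=s["extrinsics"];D=s["depth"]
    v,u=np.indices(D.shape)
    P=np.stack([(u-K[0,2])/K[0,0]*D,(v-K[1,2])/K[1,1]*D,D],-1)
    return P@T[:3,:3].T+T[:3,3]
E
python3 - <<'E'
from h import *
st=sense();print(st,grip_depth)
for n in("scene","top"):
    s=snapshot(n);cv2.imwrite(f"pics/{n}0.png",s["frame"]);print(s["extrinsics"].round(3).tolist(),s["intrinsics"].tolist())
    np.savez(f"{n}0.npz",**s)
E
```

```text
{'time': 0.0, 'joint_pos': array([-7.88614705e+01,  7.51380589e+00,  8.53293255e+01,  2.35788603e-04,
        8.72618739e+01, -4.89329831e+00]), 'qd': array([ 0.03280546,  0.00693133, -0.09288213,  0.10107623,  0.0570771 ,
       -0.04241194]), 'joint_efforts': array([ 6.48841160e-05, -5.69385087e+01, -5.00557208e+01,  2.27654499e-05,
        1.45245643e-02,  4.51850440e-06]), 'tool_pos': array([ 165.6168175 , -576.11837536,  230.25756798]), 'tcp_rot': array([-1.79895398e+02, -9.19162673e-03,  1.60318079e+01]), 'ft_force': array([-0.03590564,  0.4086799 ,  0.02886422]), 'wrist_torque': array([0.00199815, 0.03308063, 0.00946154]), 'grip_force': 0.0, 'finger_gap': 85.32113147538126} 18.700000000000003
[[-0.676, -0.554, 0.485, -237.797], [-0.736, 0.518, -0.435, 697.664], [-0.011, -0.651, -0.759, 1138.465], [0.0, 0.0, 0.0, 1.0]] [[426.00289452186206, 0.0, 321.823443122426], [0.0, 426.00289452186206, 202.14306082280456], [0.0, 0.0, 1.0]]
[[0.027, -0.984, 0.176, 256.578], [-0.999, -0.03, -0.012, 81.773], [0.017, -0.176, -0.984, 1274.353], [0.0, 0.0, 0.0, 1.0]] [[393.44263088663405, 0.0, 319.0659098967957], [0.0, 393.44263088663405, 199.3079963901719], [0.0, 0.0, 1.0]]
```

View pics/top0.png

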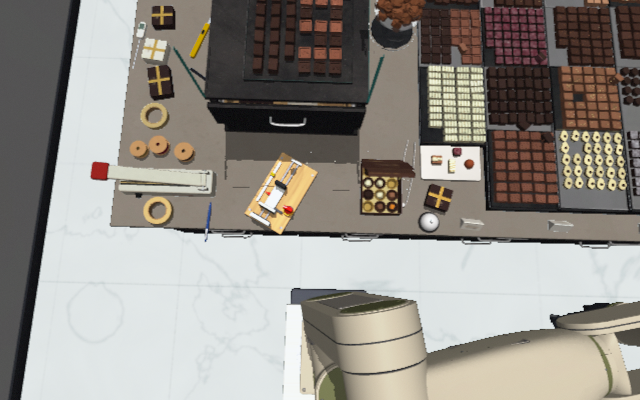

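View pics/scene0.png

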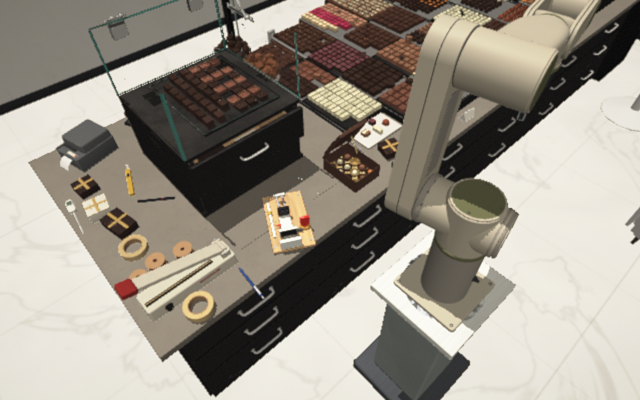

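The jig is at about (282,195) in the top view, with the knob near (288,210), and at (288,222) in the scene view. I'll zoom in on both.

```bash
python3 - <<'E'
from h import *
t=np.load("top0.npz");s=np.load("scene0.npz")
a=cv2.resize(t["frame"][145:240,235:335],None,fx=4,fy=5.5*4/5.5,interpolation=cv2.INTER_CUBIC)
b=cv2.resize(s["frame"][180:275,245:345],None,fx=4,fy=4,interpolation=cv2.INTER_CUBIC)
cv2.imwrite("pics/c0.png",np.hstack([a,b]))
for n,d in(("top",t),("scene",s)):
    P=pts(d);h=cv2.cvtColor(d["frame"],cv2.COLOR_BGR2HSV).astype(int)
    red=((h[...,0]<6)|(h[...,0]>174))&(h[...,1]>180)&(h[...,2]>100)
    wood=(h[...,0]>8)&(h[...,0]<22)&(h[...,1]>70)&(h[...,2]>150)
    for nm,m in(("red",red),("wood",wood)):
        k,l,st,c=cv2.connectedComponentsWithStats(m.astype(np.uint8))
        for i in range(1,k):
            if st[i,4]>3 and 235<c[i,0]<345 and 145<c[i,1]<275:
                q=P[l==i]; print(n,nm,st[i],c[i].round(1),np.median(q,0).round(1))
                if st[i,4]>100: print(cv2.minAreaRect(q[(abs(q[:,2]-12)<6)][:,:2].astype(np.float32)))
E
```

```text
top red [267 192   3   3   5] [268.  192.8] [496.2 231.8  24.1]
top red [285 207   8   6  37] [288.2 209.6] [439.9 163.   55.7]
top wood [281 153   3   3   4] [282.  153.8] [633.4 194.    8.5]
top wood [244 159  48  58 601] [267.6 186.4] [521.6 236.4  11.4]
((518.4359130859375, 234.2532958984375), (44.72414779663086, 225.02346801757812), 61.37512969970703)
top wood [290 163   7   6  24] [293.3 165.9] [592.1 154.   11.2]
top wood [ 266  163   52   71 1149] [292.7 195.1] [501.3 149.1  11.7]
((485.7481689453125, 158.5029296875), (65.35188293457031, 239.96580505371094), 61.4791374206543)
top wood [282 170   9  14  56] [286.4 177. ] [552.9 175.4  12. ]
top wood [261 212   6   6  22] [263.6 214.7] [425.6 243.5  12.8]
scene red [301 216   8  10  65] [304.7 220.6] [442.2 164.3  44.8]
scene wood [337 166   5   2  10] [339.  166.5] [ 570.9 -116.3    6.9]
scene wood [283 190  33  57 756] [298.9 215.4] [503.3 148.7  12.6]
((487.8249206542969, 156.00303649902344), (63.14670181274414, 244.4500274658203), 63.085899353027344)
scene wood [263 197  23  56 499] [273.4 224.3] [522.9 235.8  12.8]
((524.6026611328125, 232.3049774169922), (46.631385803222656, 234.62107849121094), 61.066246032714844)
scene wood [278 197   5  10  31] [279.9 201. ] [588.  155.4  12.8]
scene wood [288 248   3   2   4] [289.  248.8] [408.7 262.4  14.6]
```

View pics/c0.png

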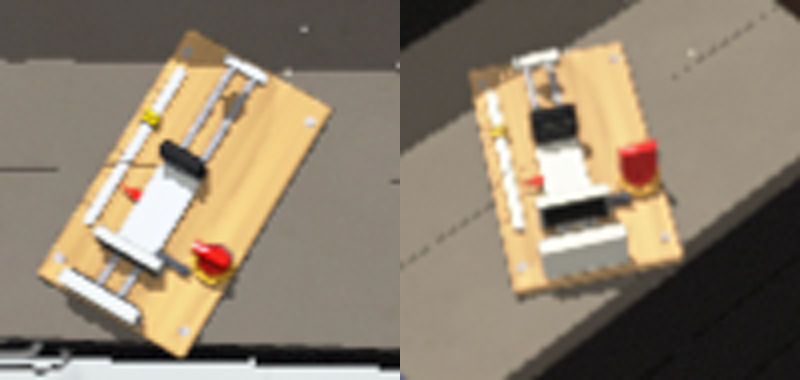

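Top view crop: the red knob is at about (288,210) full-frame, the black handle at (281,184), the yellow rider at (272,174) and the red pointer at (268,193). The fence is at the lower left, so the jig's yaw is about 151° with its origin near (500,199). I'll move over the jig now.

Emit:
apply_moves(
  series="0.1 -0.068 -0.03 0 -1;0.1 -0.068 -0.03 0 -1;0.1 -0.068 -0.03 0 -1;0.1 -0.068 -0.03 0 -1;0.1 -0.068 -0.03 0 -1",
)

```text
time: 0.52
tool_pos: [282.3, -435.6, 276.1]
tcp_rot: [-179.9, 0.0, 16.0]
ft_force: [0.7, -0.8, -0.3]
finger_gap: 85.4
grip_force: 0.0
```

Emit:
apply_moves(
  series="0.1 -0.068 -0.03 0 -1;0.1 -0.068 -0.03 0 -1;0.07 -0.112 0 0 -1;0.07 -0.112 0 0 -1;0.07 -0.112 0 0 -1",
)

```text
time: 0.93
tool_pos: [361.0, -265.3, 294.0]
tcp_rot: [-180.0, 0.0, 16.0]
ft_force: [0.6, 0.1, -0.3]
finger_gap: 85.1
grip_force: 0.0
```

Emit:
apply_moves(
  series="0.07 -0.112 0 0 -1;0.07 -0.112 0 0 -1;0.07 -0.112 0 0 -1;0.07 -0.112 0 0 -1;0.07 -0.112 0 0 -1",
)

```text
time: 1.35
tool_pos: [415.2, -74.7, 294.1]
tcp_rot: [-180.0, -0.0, 16.0]
ft_force: [1.1, -0.1, -0.9]
finger_gap: 85.1
grip_force: 0.0
```

Emit:
apply_moves(
  series="0.07 -0.112 0 0 -1;0.07 -0.112 0 0 -1;0.03 -0.104 0 0 -1;0.03 -0.104 0 0 -1;0.03 -0.104 0 0 -1",
)

```text
time: 1.77
tool_pos: [436.8, 98.7, 293.9]
tcp_rot: [-180.0, 0.0, 16.1]
ft_force: [0.9, 0.6, -0.2]
finger_gap: 85.4
grip_force: 0.0
```

Emit:
apply_moves(
  series="0.05 -0.1 0 0 -1;0.05 -0.08 0 0 -1;0 0 0 -0.06 -1;0 0 0 -0.06 -1;0 0 0 -0.06 -1",
)

```text
time: 2.18
tool_pos: [450.8, 157.8, 293.6]
tcp_rot: [-180.0, 0.1, 37.1]
ft_force: [-0.5, -0.4, -0.5]
finger_gap: 85.5
grip_force: 0.0
```

Emit:
apply_moves(
  series="0 0 0 -0.06 -1;0 0 0 -0.06 -1;0 0 0 -0.06 -1;0 0 0 -0.032 0;0 0 0 0 0",
)

```text
time: 2.6
tool_pos: [450.9, 157.1, 293.8]
tcp_rot: [-180.0, 0.0, 61.1]
ft_force: [-0.1, 0.6, 0.0]
finger_gap: 63.8
grip_force: 0.0
```

```bash
cat >> h.py <<'E'
from scipy.spatial.transform import Rotation as Ro
def wrist():
    st=sense();s=snapshot("wrist");T=np.eye(4)
    T[:3,:3]=Ro.from_euler("xyz",st["tcp_rot"],degrees=True).as_matrix();T[:3,3]=st["tool_pos"]
    s["extrinsics"]=T@s["tool_from_camera"];return st,s
E
python3 - <<'E'
from h import *
st,s=wrist();print(st["tool_pos"],st["tcp_rot"],s["tool_from_camera"].round(2).tolist())
cv2.imwrite("pics/w1.png",s["frame"]);np.savez("w1.npz",**s)
P=pts(s);h=cv2.cvtColor(s["frame"],cv2.COLOR_BGR2HSV).astype(int)
red=((h[...,0]<6)|(h[...,0]>174))&(h[...,1]>150)&(h[...,2]>80)
yel=(h[...,0]>22)&(h[...,0]<34)&(h[...,1]>150)&(h[...,2]>100)
for nm,m in(("red",red),("yel",yel)):
    k,l,a,c=cv2.connectedComponentsWithStats(m.astype(np.uint8))
    for i in range(1,k):
        if a[i,4]>25: q=P[l==i];print(nm,a[i],c[i].round(1),np.median(q,0).round(1),q[:,2].max())
E
```

```text
[450.92758472 157.06375066 293.83155193] [-1.79962494e+02  3.38726682e-02  6.11307360e+01] [[0.0, -0.95, -0.32, 81.24], [1.0, 0.0, -0.0, -0.91], [0.0, -0.32, 0.95, -142.59], [0.0, 0.0, 0.0, 1.0]]
red [323  86   6  14  52] [325.8  94.5] [496.6 230.   24.2] 436.37273701102026
red [307 149  18  26 283] [315.8 160.7] [445.4 163.6  57.3] 436.37273701102026
yel [370  72   8  11  69] [373.1  76.8] [559.9 220.1  25.4] 436.37273701102026
```

View pics/w1.png

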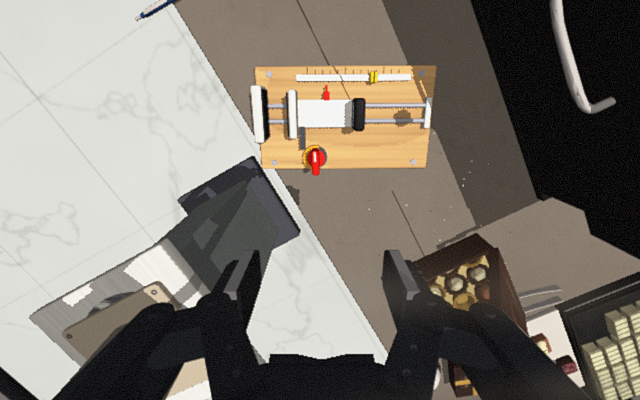

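The jig is at (345,117), square to the image. Knob (316,160), pointer (326,93), rider (373,77), handle (359,114). Next I'll work out the numbers.

```bash
python3 - <<'E'
from h import *
s=dict(np.load("w1.npz"));P=pts(s);h=cv2.cvtColor(s["frame"],cv2.COLOR_BGR2HSV).astype(int)
roi=np.zeros(P.shape[:2],bool);roi[55:180,245:445]=1
# wood plate
w=roi&(h[...,0]>8)&(h[...,0]<22)&(h[...,1]>70)&(h[...,2]>120)&(abs(P[...,2]-12)<4)
r=cv2.minAreaRect(P[w][:,:2].astype(np.float32));print("plate",r)
a=np.deg2rad(r[2] if r[1][0]>r[1][1] else r[2]+90)
if np.cos(a)>0:a+=np.pi
ux=np.array([np.cos(a),np.sin(a)]);uy=np.array([-ux[1],ux[0]])
o=np.array(r[0])+5*ux-9*uy;print("yaw",np.rad2deg(a),"origin",o)
J=lambda q:np.c_[(q[:,:2]-o)@ux,(q[:,:2]-o)@uy,q[:,2]]
def rep(n,m):
    q=J(P[m]);print(n,len(q),"mean",q.mean(0).round(1),"rng",np.percentile(q,[3,97],axis=0).round(1).tolist());return q
red=roi&((h[...,0]<6)|(h[...,0]>174))&(h[...,1]>150)
k=red&(abs(P[...,2]-60)<4);q=rep("knobtop",k);print(cv2.minAreaRect(q[:,:2].astype(np.float32)))
rep("pointer",red&(abs(P[...,2]-24)<4))
rep("rider",roi&(h[...,0]>22)&(h[...,0]<34)&(h[...,1]>150)&(abs(P[...,2]-25)<3))
rep("handle",roi&(h[...,2]<70)&(abs(P[...,2]-60)<4))
z=snapshot("top")
E
```

```text
plate ((503.80224609375, 189.00314331054688), (136.7323455810547, 240.4796600341797), 61.09983444213867)
yaw 151.09983444213867 origin [503.77449466 199.29873605]
knobtop 151 mean [34.7 60.6 59.4] rng [[29.9, 45.5, 56.9], [40.1, 73.7, 61.0]]
((34.87398910522461, 59.438270568847656), (9.899381637573242, 29.920503616333008), 3.249293088912964)
pointer 154 mean [29.9 34.6 25.5] rng [[18.3, -28.6, 23.1], [45.5, 68.0, 27.4]]
rider 67 mean [-39.2 -45.3  25.3] rng [[-43.1, -50.8, 23.0], [-35.5, -40.0, 27.2]]
handle 327 mean [-18.7  -0.9  59.5] rng [[-24.6, -18.3, 56.7], [-13.1, 16.9, 61.3]]
```

Pull distance: pointer x 20 − rider −39.2 ≈ 59 mm. The sizes and heights match those given. Now down onto the knob.

Emit:
apply_moves(
  series="0.009 -0.03 0.12 -0.026 0;0 0 0.13 0 0;0 0 0.13 0 0;0 0 0.13 0 0;0 0 0.13 0 0",
)

```text
time: 3.12
tool_pos: [444.4, 163.8, 100.7]
tcp_rot: [180.0, -0.0, 63.8]
ft_force: [0.7, 0.6, 0.0]
finger_gap: 42.8
grip_force: 0.0
```

Emit:
apply_moves(
  series="0 0 0.09 0 0;0 0 0.07 0 0;0 0 0 0 0;0 0 0 0 0",
)

```text
time: 3.45
tool_pos: [443.4, 163.5, 53.4]
tcp_rot: [-179.9, 0.1, 63.8]
ft_force: [0.2, 0.0, 1.0]
finger_gap: 42.7
grip_force: 0.0
```

Emit:
apply_moves(
  series="0 0 0.04 0 0;0 0 0.037 0 0;0 0 0 0 1;0 0 0 0 1;0 0 0 0 1",
  squeeze=30,
)

```text
time: 3.87
tool_pos: [445.3, 164.0, 32.3]
tcp_rot: [179.9, -0.0, 63.9]
ft_force: [-1.4, -1.7, -1.3]
finger_gap: 9.6
grip_force: 31.5
```

Emit:
apply_moves(
  series="0 0 0 0 1;0 0 0 0 1;0 0 0 0 1",
)

```text
time: 4.12
tool_pos: [445.3, 164.0, 32.2]
tcp_rot: [179.9, -0.0, 63.9]
ft_force: [-2.0, -0.8, 6.1]
finger_gap: 9.7
grip_force: 32.8
```

Emit:
apply_moves(
  series="0 0 -0.006 -0.05 1;0 0 0 -0.06 1;0 0 0 -0.06 1;0 0 0 -0.06 1;0 0 0 -0.06 1",
)

```text
time: 4.53
tool_pos: [445.2, 163.9, 32.4]
tcp_rot: [179.9, -0.0, 97.5]
ft_force: [7.7, 2.0, -12.7]
finger_gap: 9.4
grip_force: 31.5
```

Emit:
apply_moves(
  series="0 0 0 -0.06 1;0 0 0 -0.06 1;0 0 0 -0.06 1;0 0 0 -0.06 1;0 0 0 -0.06 1",
)

```text
time: 4.95
tool_pos: [445.3, 163.9, 32.4]
tcp_rot: [179.9, 0.0, 131.9]
ft_force: [8.3, 2.5, -13.4]
finger_gap: 9.4
grip_force: 31.4
```

Emit:
apply_moves(
  series="0 0 0 -0.06 1;0 0 0 -0.06 1;0 0 0 -0.03 1;0 0 0 0 1;0 0 0 0 1",
)

```text
time: 5.37
tool_pos: [445.4, 164.0, 32.4]
tcp_rot: [179.9, 0.1, 148.7]
ft_force: [8.4, 2.4, -14.6]
finger_gap: 9.3
grip_force: 31.4
```

Emit:
apply_moves(
  series="0 0 0 0 0.4;0 0 0 0 0.4;0 0 0 0 0.4;0 0 -0.06 0 0.4;0 0 -0.13 0 0.4",
)

```text
time: 5.78
tool_pos: [440.4, 162.8, 85.7]
tcp_rot: [-179.6, -0.4, 148.7]
ft_force: [0.0, 0.3, -1.7]
finger_gap: 25.5
grip_force: 0.0
```

Emit:
apply_moves(
  series="0 0 -0.13 0 0;0 0 -0.13 0.06 0;0 0 -0.13 0.06 0;0 0 0 0.06 0;0 0 0 0.06 0",
)

```text
time: 6.2
tool_pos: [446.8, 164.4, 211.3]
tcp_rot: [179.6, 0.1, 120.9]
ft_force: [-0.5, 0.4, -1.3]
finger_gap: 42.8
grip_force: 0.0
```

Emit:
apply_moves(
  series="0 0 0 0.06 0;0 0 0 0.06 0;0 0 0 0.06 0;0 0 0 0.06 0;0 0 0 0.06 0",
)

```text
time: 6.62
tool_pos: [444.6, 163.9, 207.3]
tcp_rot: [180.0, -0.0, 86.5]
ft_force: [-1.0, 0.0, -0.6]
finger_gap: 42.3
grip_force: 0.0
```

Emit:
apply_moves(
  series="0 0 0 0.06 0;0 0 0 0.06 0;0 0 0 0.06 0;0 0 0 0.04 0;0 0 0 0 0",
)

```text
time: 7.03
tool_pos: [444.6, 163.8, 207.3]
tcp_rot: [180.0, -0.0, 61.4]
ft_force: [-1.0, -1.2, -0.4]
finger_gap: 42.6
grip_force: 0.0
```

```bash
python3 - <<'E'
from h import *
st,s=wrist();print(st["tool_pos"],st["tcp_rot"],st["time"])
cv2.imwrite("pics/w2.png",s["frame"]);np.savez("w2.npz",**s)
P=pts(s);h=cv2.cvtColor(s["frame"],cv2.COLOR_BGR2HSV).astype(int)
a=np.deg2rad(151.1);ux=np.array([np.cos(a),np.sin(a)]);uy=np.array([-ux[1],ux[0]]);o=np.array([503.77,199.3])
J=np.concatenate([(P[...,:2]-o)@np.c_[ux,uy],P[...,2:]],-1)
roi=(abs(J[...,0])<120)&(J[...,1]>-58)&(J[...,1]<80)
def rep(n,m):
    q=J[m];print(n,len(q),"med",np.median(q,0).round(1),"rng",np.percentile(q,[3,97],axis=0).round(1).tolist());return q
red=roi&((h[...,0]<6)|(h[...,0]>174))&(h[...,1]>150)
q=rep("knobtop",red&(abs(P[...,2]-60)<4));print(cv2.minAreaRect(q[:,:2].astype(np.float32)))
rep("pointer",red&(abs(P[...,2]-24)<5)&(J[...,1]<0))
rep("rider",roi&(h[...,0]>22)&(h[...,0]<34)&(h[...,1]>150)&(abs(P[...,2]-25)<4)&(J[...,1]<0))
rep("riderline",roi&(h[...,2]<70)&(abs(P[...,2]-25)<4)&(abs(J[...,1]+45)<7)&(abs(J[...,0]+39)<8))
rep("handle",roi&(h[...,2]<70)&(abs(P[...,2]-60)<3)&(abs(J[...,1])<25)&(J[...,0]<0))
E
```

```text
[444.60243746 163.84373757 207.25992525] [ 1.79988100e+02 -1.15408020e-02  6.14217446e+01] 7.0333
knobtop 229 med [32.8 58.6 59.6] rng [[20.8, 55.2, 56.8], [49.0, 63.6, 61.0]]
((35.30419158935547, 59.49966049194336), (8.88235092163086, 29.626426696777344), 87.62093353271484)
pointer 94 med [ 20.8 -23.4  24.1] rng [[17.6, -34.0, 22.6], [23.9, -17.5, 25.6]]
rider 112 med [-38.6 -45.5  25.3] rng [[-43.5, -51.2, 23.4], [-35.1, -39.0, 26.7]]
  return _methods._mean(a, axis=axis, dtype=dtype,
  ret = um.true_divide(
Traceback (most recent call last):
IndexError: index -1 is out of bounds for axis 0 with size 0
```

View pics/w2.png

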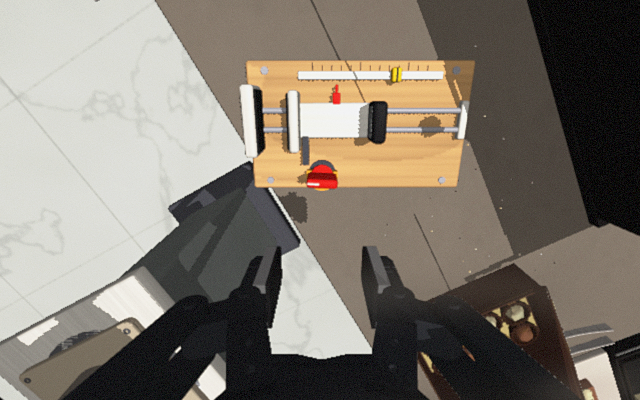

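The knob now lies across at about 88° (322,176), free, and the jaw is still home with its handle at (377,120). I'll go to the handle.

Emit:
apply_moves(
  series="0.099 0.09 0 0 0;0.099 0.09 0 0 0;0 0 0.12 0 0;0 0 0.13 0 0;0 0 0.13 0 0",
)

```text
time: 7.5
tool_pos: [521.9, 190.9, 92.6]
tcp_rot: [179.9, -0.1, 61.9]
ft_force: [0.5, -0.4, -0.6]
finger_gap: 42.7
grip_force: 0.0
```

Emit:
apply_moves(
  series="0 0 0.1 0 0;0 0 0.06 0 0;0 0 0.04 0 0;0 0 0 0 0;0 0 0 0 0",
)

```text
time: 7.92
tool_pos: [520.5, 190.5, 33.4]
tcp_rot: [-180.0, 0.0, 61.7]
ft_force: [0.5, 0.6, 0.4]
finger_gap: 42.9
grip_force: 0.0
```

Emit:
apply_moves(
  series="0 0 0 0 1;0 0 0 0 1;0 0 0 0 1;0 0 0 0 1;0 0 0 0 1",
  squeeze=60,
)

```text
time: 8.33
tool_pos: [522.4, 190.7, 35.4]
tcp_rot: [179.8, -0.2, 61.6]
ft_force: [1.1, -0.8, 6.6]
finger_gap: 12.9
grip_force: 60.8
```

Emit:
apply_moves(
  series="0 0.03 0 0 1;0 0.04 0 0 1;0 0.04 0 0 1;0 0.04 0 0 1;0 0.03 0 0 1",
)

```text
time: 8.75
tool_pos: [569.0, 165.4, 35.3]
tcp_rot: [180.0, -0.1, 61.6]
ft_force: [-7.9, 2.1, 13.6]
finger_gap: 12.7
grip_force: 61.8
```

Emit:
apply_moves(
  series="0 0.015 0 0 1;0 0 0 0 1;0 0 0 0 1;0 0 0 0 1",
)

```text
time: 9.08
tool_pos: [572.5, 163.5, 35.3]
tcp_rot: [180.0, -0.1, 61.6]
ft_force: [-6.5, 1.4, 11.8]
finger_gap: 13.0
grip_force: 61.7
```

```bash
cat > m.py <<'E'
from h import *
import sys
st,s=wrist();print(st["tool_pos"],st["tcp_rot"],st["time"],st["finger_gap"],st["grip_force"])
def run(s,name,zoom):
    P=pts(s);h=cv2.cvtColor(s["frame"],cv2.COLOR_BGR2HSV).astype(int)
    a=np.deg2rad(151.1);ux=np.array([np.cos(a),np.sin(a)]);uy=np.array([-ux[1],ux[0]]);o=np.array([503.77,199.3])
    J=np.concatenate([(P[...,:2]-o)@np.c_[ux,uy],P[...,2:]],-1)
    roi=(abs(J[...,0])<120)&(J[...,1]>-58)&(J[...,1]<80)
    red=roi&((h[...,0]<6)|(h[...,0]>174))&(h[...,1]>130)
    yel=roi&(h[...,0]>22)&(h[...,0]<36)&(h[...,1]>130)
    for n,m in(("pointer",red&(abs(P[...,2]-24)<6)&(J[...,1]<0)),("rider",yel&(abs(P[...,2]-25)<6)&(J[...,1]<0)),("knob",red&(abs(P[...,2]-60)<5))):
        q=J[m]
        if len(q): print(name,n,len(q),np.median(q,0).round(1),np.percentile(q,[3,97],axis=0).round(1).tolist())
    v,u=np.where(yel&(J[...,1]<0))
    if len(u):
        cu,cv=int(np.median(u)),int(np.median(v));c=s["frame"][max(cv-40,0):cv+60,max(cu-60,0):cu+60]
        cv2.imwrite(f"pics/{name}{sys.argv[1]}.png",cv2.resize(c,None,fx=zoom,fy=zoom,interpolation=cv2.INTER_CUBIC))
run(s,"wr",5);run(snapshot("scene"),"sc",5);run(snapshot("top"),"tp",5)
cv2.imwrite(f"pics/wfull{sys.argv[1]}.png",s["frame"])
E
python3 m.py 3
```

```text
[572.51862662 163.48723964  35.3415021 ] [ 1.79970650e+02 -1.05487935e-01  6.16455303e+01] 9.0833 13.047267396411472 61.66846990585327
wr pointer 345 [-36.6 -24.6  23.9] [[-40.1, -35.5, 22.7], [-33.1, -17.7, 25.2]]
wr rider 405 [-41.3 -46.5  25.3] [[-44.9, -52.2, 21.2], [-36.0, -39.8, 26.5]]
wr knob 293 [43.7 55.5 58.1] [[36.8, 54.0, 55.2], [49.5, 58.7, 60.2]]
sc pointer 3 [-38.6 -24.3  22. ] [[-41.1, -27.2, 21.0], [-37.6, -21.1, 24.2]]
sc rider 3 [-40.  -48.1  26.1] [[-41.7, -51.1, 24.3], [-36.0, -47.4, 28.1]]
sc knob 19 [39.3 57.1 60.8] [[21.9, 52.7, 56.3], [50.3, 61.7, 63.7]]
tp rider 12 [-38.4 -45.5  24.8] [[-42.8, -50.7, 22.2], [-34.0, -39.9, 27.8]]
```

View pics/wfull3.png

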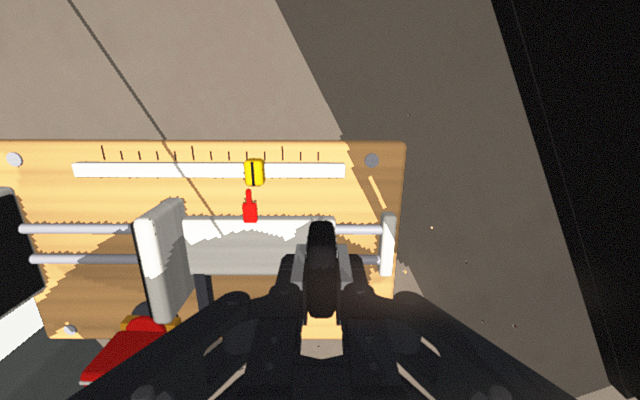

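The pointer tip is at about (249,191) and the black line at (253,173). The jaw is about 3 mm short, so I'll nudge it.

Emit:
apply_moves(
  series="0 0.01 0 0 1;0 0 0 0 1;0 0 0 0 1;0 0 0 0 1;0 0 0 0 1",
)

```text
time: 9.65
tool_pos: [575.0, 162.1, 35.3]
tcp_rot: [180.0, -0.1, 61.7]
ft_force: [-7.2, 1.5, 13.2]
finger_gap: 13.0
grip_force: 61.7
```

```bash
python3 m.py 4
```

```text
[574.97895363 162.1389474   35.34687584] [ 1.79975727e+02 -9.93013777e-02  6.16575903e+01] 9.65 12.960366845832127 61.68561100959778
wr pointer 342 [-39.4 -24.4  23.9] [[-42.9, -35.3, 22.5], [-35.8, -17.6, 25.0]]
wr rider 418 [-41.5 -46.6  25.2] [[-45.0, -52.1, 20.9], [-36.0, -39.8, 26.5]]
wr knob 355 [42.5 55.7 58.2] [[34.6, 54.1, 55.4], [49.2, 61.1, 60.5]]
sc pointer 3 [-40.4 -23.6  26.1] [[-42.0, -26.7, 25.1], [-38.7, -20.6, 27.2]]
sc rider 4 [-39.9 -49.4  26.9] [[-42.7, -51.2, 25.1], [-35.9, -47.4, 28.3]]
sc knob 19 [37.  58.1 59.6] [[23.3, 52.8, 56.6], [49.4, 61.3, 63.3]]
tp rider 12 [-38.1 -45.6  26.7] [[-42.9, -50.9, 20.9], [-34.5, -39.2, 29.0]]
```

View pics/wr4.png

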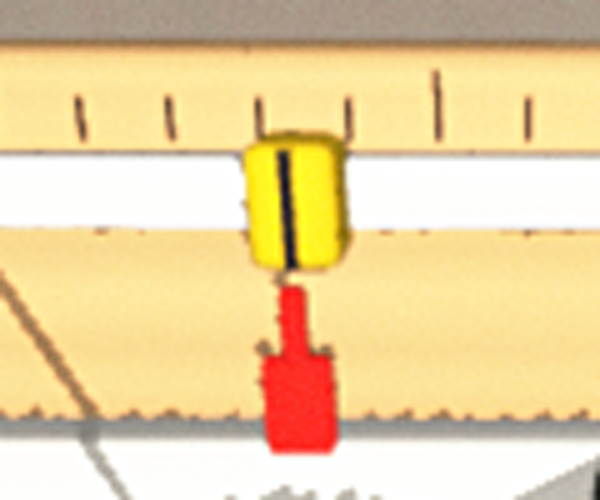

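The pointer (292,290 in the crop) is in line with the black line (290,265), the jaw is held firmly and the knob is free, so I'm handing it in.

```bash
python3 -c "
from bench import hand_in
print(hand_in())"
```

```text
the job is handed in; nothing more can be done
None
```

I turned the clamp knob free to about 88° with the jaw still home, then pulled the jaw out until the pointer lined up with the rider's black line. The gripper is still holding it there at about 62 N. I handed the job in at about 10 s; no verdict came back.

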